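Move the edge-burnishing mandrels to the machine rack, in order

TASK

The four edge-burnishing mandrels stand in a row of wooden blocks in the order in which the finisher will use them. Move them all into the empty two-plate rack in that same order from left to right (left is the robot's left), one in each hole. Each must stand with its shank down through both plates and its collar resting flat on the upper plate, and be let go.

Things in the scene. Friction and masses are not known exactly. Their poses are not given: they have to be found in the camera images.
- mandrel_drum: Loose burnishing mandrel, 0.1 to 0.25 kg, upright. Origin at the tip of its steel shank, z up the shank: shank 12 mm thick (5 mm at the very tip) up to z = 68 mm, brass collar 26 mm wide from 68 to 74, beech head above. Grip the head at z = 96. Head: drum 36 mm across with three grooves round it, flat top at 124.
- mandrel_dome: Loose burnishing mandrel, 0.1 to 0.25 kg, upright. Origin at the tip of its steel shank, z up the shank: shank 12 mm thick (5 mm at the very tip) up to z = 68 mm, brass collar 26 mm wide from 68 to 74, beech head above. Grip the head at z = 96. Head: smooth cylinder 34 mm across up to 108, then a half-round dome, top at 125.
- mandrel_wheel: Loose burnishing mandrel, 0.1 to 0.25 kg, upright. Origin at the tip of its steel shank, z up the shank: shank 12 mm thick (5 mm at the very tip) up to z = 68 mm, brass collar 26 mm wide from 68 to 74, beech head above. Grip the head at z = 96. Head: thick wheel 46 mm across from 80 to 106, above it a thin nose 18 mm across, top at 123.
- mandrel_cone: Loose burnishing mandrel, 0.1 to 0.25 kg, upright. Origin at the tip of its steel shank, z up the shank: shank 12 mm thick (5 mm at the very tip) up to z = 68 mm, brass collar 26 mm wide from 68 to 74, beech head above. Grip the head at z = 96. Head: cylinder 30 mm across up to 104, then a blunt cone, top at 128 and 8 mm across.
- block_drum: Fixed brown wooden block, 50 x 50 mm, 74 mm high, with an 18 mm bore through it from the top, standing in the aluminium channel: the block that holds the drum mandrel at the start (the four blocks look alike). Origin at the centre of its underside, z up; the mandrel's collar lies on its top, its tip 6 mm above the origin.
- block_dome: Fixed brown wooden block, 50 x 50 mm, 74 mm high, with an 18 mm bore through it from the top, standing in the aluminium channel: the block that holds the dome mandrel at the start (the four blocks look alike). Origin at the centre of its underside, z up; the mandrel's collar lies on its top, its tip 6 mm above the origin.
- block_wheel: Fixed brown wooden block, 50 x 50 mm, 74 mm high, with an 18 mm bore through it from the top, standing in the aluminium channel: the block that holds the wheel mandrel at the start (the four blocks look alike). Origin at the centre of its underside, z up; the mandrel's collar lies on its top, its tip 6 mm above the origin.
- block_cone: Fixed brown wooden block, 50 x 50 mm, 74 mm high, with an 18 mm bore through it from the top, standing in the aluminium channel: the block that holds the cone mandrel at the start (the four blocks look alike). Origin at the centre of its underside, z up; the mandrel's collar lies on its top, its tip 6 mm above the origin.
- rail: Fixed aluminium channel, 66 x 276 mm, with the four blocks in one row along its y axis: block centres at y = +99, +33, -33, -99 mm, x = 0, undersides at z = 4 mm. Origin on the bench under its middle, z up, +y to the robot's left (turned at most 0.3 rad).
- rack: Fixed empty rack: two level plywood plates, 70 x 266 mm, 12 mm thick, tops at z = 26 and 78 mm, on corner rods (nuts 7 mm high on top). Each has four 18 mm bores, exactly one above the other, in a row at y = +99, +33, -33, -99 mm, x = 0. A mandrel fully home has its tip at z = 10. Origin on the bench under its middle, z up, +y to the robot's left (turned at most 0.3 rad).
Things that resemble listed ones, but are neither listed nor needed, are in the scene too. Leave any pink look-alike of the mandrel_cone alone.

How it is judged:
By the outcome, as a careful person would: the job done as asked, in the order asked, and still so for the second after the job is handed in, with the robot touching nothing.
It also fails if it takes over 106 s, if anything falls off the work surface, if the arm or the gripper's body presses on something with over 40 N, if the wrist force passes 120 N, or if a joint passes its speed limit or range.

ROBOT

A 7-joint arm with a two-finger parallel gripper is mounted at the origin on the work surface; the furniture and walls round the work are solid. World frame = base frame: x ahead of the robot, y to its left, z up, the work surface at z = 0. Lengths are in m, angles in rad, forces in N, time in s.
With the tool pointing down it reaches from about 0.4 to 0.875 m from the base axis. Payload 19.3 kg.
Tool frame: the origin (TCP) lies at the very end of the fingers, on their centre line; the grasp point (between the pads) lies 19 mm behind it; z points along the fingers, y is the line along which they close (so a half turn about z gives the same grasp; the last joint's range is limited). The gripper opens to 85 mm and grips with 20 to 120 N. Pads are 22 mm wide; open, the fingers measure 114 mm over their backs; the gripper's body (76 mm by 85 mm) begins 54 mm behind the grasp point. The pads swing forward as they close: fully open they stand 13 mm farther back than shut.
Start: joints at [-1.368, 0.521, -0.036, 1.599, 0.021, 1.021, -0.113], TCP at [0.168, 0.602, 0.231] pointing down, gripper open.
Joint ranges: [-2.91, 2.91], [-0.3, 2.13], [-1.5, 1.42], [0.17, 2.43], [-1.26, 4.41], [0.16, 1.93], [-2.52, 2.52]. Speed limits (rad/s): [1.89, 1.89, 2.39, 2.39, 3.01, 3.01, 3.01].

INTERFACE

Orientations are given as [roll, pitch, yaw] about the fixed x, y, z axes, in that order (R = Rz(yaw) Ry(pitch) Rx(roll)).
In Python, from workcell import bot gives the robot as it stands.
- The arm moves only by the shell command python3 -m crank 'ROWS' [FORCE]. ROWS is a JSON object of lists of equal length, an entry for each row: "travel": the shift along the world's x, y, z in cm, a list of three; "turn": the turn, a rotation vector about the world's x, y, z in degrees, a list of three; "gripper": the closure, from 0 (fully open) to 1 (shut). A call has exactly 5 rows; each row is the pose to reach, as a shift and turn from the pose commanded when the call began; what a row does not reach only later rows make up. A row lasts 1/10 s, in which the tool goes at most 50 mm and 8.59 degrees, less where a joint would pass 70% of its speed; a pose out of reach is approached as far as the arm can. A call with a gripper value outside its range is refused whole. The fingers move at their own pace and stop on an object; FORCE is the grip in N (left out, the last holds). Time passes only in rows, so rows that repeat a pose let the fingers close, or fill a call up. It gives the time, the measured TCP pose, the force, the opening and the grip force at its end, in the units of the state.
- bot.observe(): the state, without advancing time (a new reading comes with each control period).
- bot.grab_frame(name): name is "side" or "top"; returns a dict with "pixels" (400x640x3 uint8, red, green, blue), "fx", "fy", "cx", "cy" (pixels), "extrinsics" (4x4, takes a point from world to camera coordinates). Camera axes: x right, y down, z forward; pixel columns grow to the right and rows downward; lengths in m; the calibration is good to about 2 mm. A picture is of the moment at which its call begins. There is no depth.
- bot.job_done(): hands the job in; it is judged then, once.
The state is a dict: "clock": time; "qpos": joint angles; "qd": joint speeds; "joint_efforts": joint torques, N m; "position": TCP position; "tool_rot": TCP orientation; "force": force on the tool from outside, world axes, zero at the start; "moment": the same for the moment, N m; "grip_width": finger opening in m; "finger_force": force on a finger pad.
Only numpy, scipy, OpenCV 4.12 (cv2) and the standard library are available. Lean on these libraries where they do the work, as an engineer would, in place of code of your own. Each camera call takes 0.05 s, during which the arm holds its last target. There are 200 camera calls.

## Working session

There is one attempt and no reset: what is moved stays moved. The work goes in short steps, Python scripts to look and compute and a shell command to move; the robot and the scene stay as the last step left them, time stands still between calls to the robot, and variables do not carry over. Pictures are saved under pics/ and viewed, at most 14 in all, crops included, and the job is handed in when it is done.

```bash
mkdir -p pics; ls
python3 - <<'E'
from workcell import bot
import cv2,pickle
for n in("top","side"):
    f=bot.grab_frame(n); cv2.imwrite(f"pics/{n}0.png",f["pixels"][:,:,::-1]); pickle.dump(f,open(f"{n}0.pkl","wb"))
    print(n,f["fx"],f["cx"],f["cy"],f["extrinsics"].round(3).tolist())
s=bot.observe();print(s["clock"],s["position"],s["tool_rot"],s["force"],s["grip_width"])
E
```

```text
pics
top 420.1211705166015 315.8269767936764 202.34403832497733 [[0.023, -1.0, -0.015, -0.091], [-0.987, -0.02, -0.156, 0.419], [0.156, 0.019, -0.988, 1.246], [0.0, 0.0, 0.0, 1.0]]
side 443.9599682515146 316.6627348951528 190.01259864568866 [[0.878, -0.478, -0.027, -0.399], [-0.211, -0.337, -0.918, 0.088], [0.429, 0.811, -0.397, 0.913], [0.0, 0.0, 0.0, 1.0]]
0.1 [0.16838392 0.60158525 0.23079446] [-3.14058074e+00  9.46148908e-05  2.86874324e+00] [-0.04360573 -0.16740649 -0.21710635] 0.08525059960451496
```

View pics/top0.png

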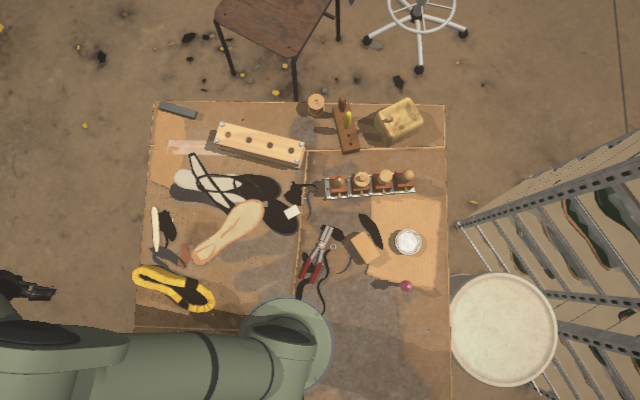

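View pics/side0.png

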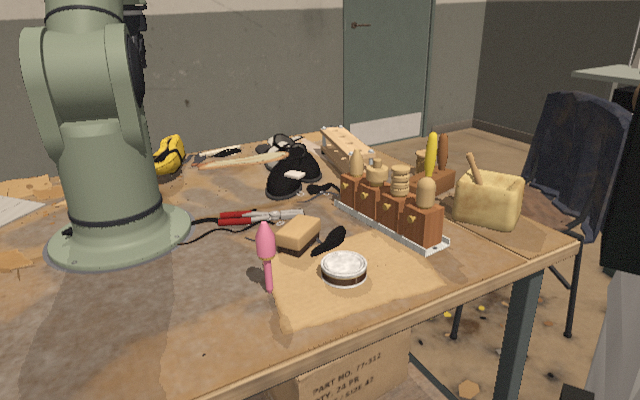

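Top view: the row is at px (339..408, 182), the rack at (260,143) with four holes, and the pink lying look-alike at (405,286). Other confusable things are the small block with awls at (345,130) and the drum-like item at (316,103). The side view suggests cone, wheel, drum, dome from left to right. I'll check with crops.

Run:
```python
import cv2,numpy as np
t=cv2.imread("pics/top0.png");s=cv2.imread("pics/side0.png")
a=cv2.resize(t[160:210,315:425],None,fx=7,fy=7,interpolation=cv2.INTER_CUBIC)
b=cv2.resize(t[115:175,205:315],None,fx=7,fy=7,interpolation=cv2.INTER_CUBIC)[:240*2-240+180]
b=cv2.resize(t[115:171,205:315],(770,392))if 0 else cv2.resize(t[115:150+20,205:315],None,fx=7,fy=4.4,interpolation=cv2.INTER_CUBIC)
cv2.imwrite("pics/c1.png",np.vstack([a,b]))
cv2.imwrite("pics/c2.png",cv2.resize(s[120:260,310:470],None,fx=4.2,fy=4.2,interpolation=cv2.INTER_CUBIC))
```

```text
(no output)
```

View pics/c1.png

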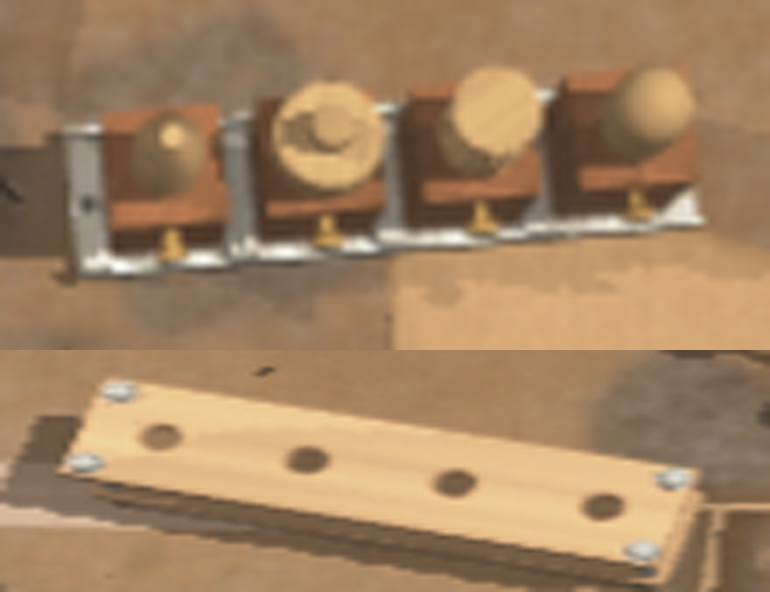

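View pics/c2.png

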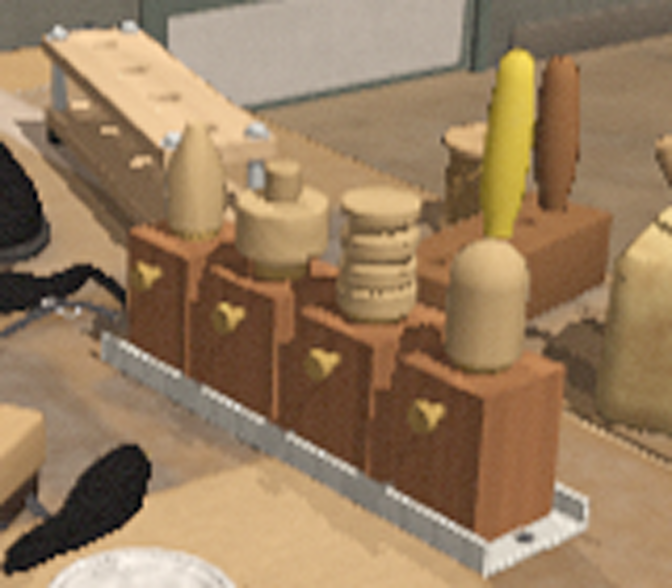

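```bash
cat > h.py <<'E'
import numpy as np,pickle
from scipy.optimize import least_squares
F={n:pickle.load(open(f"{n}0.pkl","rb")) for n in("top","side")}
def proj(n,P):
    f=F[n];E=np.array(f["extrinsics"]);c=E[:3,:3]@P+E[:3,3]
    return np.array([f["fx"]*c[0]/c[2]+f["cx"],f["fy"]*c[1]/c[2]+f["cy"]])
def w(p,Y,z): c,s=np.cos(p[2]),np.sin(p[2]);return np.array([p[0]-s*Y,p[1]+c*Y,z])
YS=[.099,.033,-.033,-.099]
def fit(obs,g):
    r=lambda p:np.concatenate([proj(n,w(p,Y,z))-uv for n,Y,z,uv in obs])
    s=least_squares(r,g);print(s.x.round(4),"res px",s.fun.reshape(-1,2).round(1).tolist())
    for Y in YS: print(w(s.x,Y,0)[:2].round(4))
    return s.x
E
python3 - <<'E'
from h import *
t=lambda u,v,oy,fy=7,ox=315:((u+.5)/7-.5+ox,(v+.5)/fy-.5+oy)
s=lambda u,v:((u+.5)/4.2-.5+310,(v+.5)/4.2-.5+120)
Z=[.138,.133,.134,.118]
T=[t(172,135,160),t(334,126,160),t(497,110,160),t(650,105,160)]
S=[s(195,124),s(285,165),s(380,200),s(488,277)]
ot=[("top",y,z,u) for y,z,u in zip(YS,Z,T)];os=[("side",y,z,u) for y,z,u in zip(YS,Z,S)]
for o in(ot,os,ot+os):fit(o,[.6,-.1,0])
print("rack")
T=[t(160,86,115,4.4,205),t(307,110,115,4.4,205),t(455,133,115,4.4,205),t(603,156,115,4.4,205)]
ot=[("top",y,.078,u) for y,u in zip(YS,T)]
S=[s(135,70),s(172,97)]; os=[("side",y,.078,u) for y,u in zip(YS[1:3],S)]
fit(ot,[.7,.1,0])
for y,z in [(y,.078) for y in YS]: pass
p=fit(ot,[.7,.1,0])
print([ (np.array([proj("side",w(p,y,.078))])-[310,120]).ravel()*4.2 for y in YS])
E
```

```text
[ 0.4824 -0.2455  0.1067] res px [[-0.2, 0.1], [-0.1, -0.2], [-0.0, 0.0], [0.3, 0.0]]
[ 0.4719 -0.147 ]
[ 0.4789 -0.2127]
[ 0.4859 -0.2783]
[ 0.4929 -0.3439]
[ 0.4822 -0.2477  0.103 ] res px [[0.1, -0.6], [-0.5, -0.1], [0.2, 0.2], [0.2, 0.3]]
[ 0.4721 -0.1492]
[ 0.4788 -0.2148]
[ 0.4856 -0.2805]
[ 0.4924 -0.3461]
[ 0.4828 -0.2463  0.1053] res px [[0.1, -0.0], [0.2, -0.3], [0.3, -0.1], [0.6, -0.1], [-0.1, -0.8], [-0.7, -0.3], [0.0, -0.1], [-0.0, -0.1]]
[ 0.4724 -0.1478]
[ 0.4794 -0.2135]
[ 0.4863 -0.2791]
[ 0.4932 -0.3447]
rack
[ 0.5933  0.0928 -0.2338] res px [[0.1, 0.1], [0.0, -0.1], [-0.1, -0.0], [-0.0, 0.0]]
[0.6162 0.1891]
[0.6009 0.1249]
[0.5856 0.0607]
[ 0.5704 -0.0035]
[ 0.5933  0.0928 -0.2338] res px [[0.1, 0.1], [0.0, -0.1], [-0.1, -0.0], [-0.0, 0.0]]
[0.6162 0.1891]
[0.6009 0.1249]
[0.5856 0.0607]
[ 0.5704 -0.0035]
[array([99.99513862, 39.78250174]), array([129.30840196,  65.12277811]), array([161.52983163,  92.97706111]), array([197.11479446, 123.73899923])]
```

```bash
cat >> h.py <<'E'
def delta(x,y,z,yaw):
    from workcell import bot
    s=bot.observe();d=(np.array([x,y,z])-s["position"])*100
    r=s["tool_rot"];dy=(yaw-np.degrees(r[2])+180)%360-180
    print("t",round(s["clock"],2),"pos",s["position"].round(4),"rpy",np.degrees(r).round(2),"w",round(s["grip_width"],4),"f",np.round(s["force"],1),"-> cm",d.round(2),"turnz",round(dy,2))
E
python3 -m crank '{"travel":[[3.9,-3,0.3],[7.8,-6,0.6],[11.7,-9,0.9],[15.6,-12,1.2],[19.5,-15,1.5]],"turn":[[0,0,-7],[0,0,-14],[0,0,-21],[0,0,-28],[0,0,-35]],"gripper":[0,0,0,0,0]}' 40
python3 -m crank '{"travel":[[2.5,-4,0],[5,-8,0],[7.5,-12,0],[10,-16,0],[12.5,-20,0]],"turn":[[0,0,-6.7],[0,0,-13.4],[0,0,-20.1],[0,0,-26.8],[0,0,-33.5]],"gripper":[0,0,0,0,0]}'
python3 -m crank '{"travel":[[0,-4,0],[0,-8,0],[0,-12,0],[0,-16,0],[0,-20,0]],"turn":[[0,0,0],[0,0,0],[0,0,0],[0,0,0],[0,0,0]],"gripper":[0,0,0,0,0]}'
python3 -c "from h import *;delta(.4724,-.1478,.2,96.03)"
```

```text
clock: 0.6
position: [0.3647, 0.4503, 0.2463]
tool_rot: [-3.141, -0.0, 2.253]
force: [0.1, 1.2, -0.3]
grip_width: 0.0852
finger_force: 0.0
clock: 1.1
position: [0.489, 0.2501, 0.2463]
tool_rot: [-3.141, -0.0, 1.669]
force: [0.4, 1.1, -0.0]
grip_width: 0.0856
finger_force: 0.0
clock: 1.6
position: [0.488, 0.0503, 0.2462]
tool_rot: [-3.141, -0.0, 1.673]
force: [1.1, -0.1, 0.6]
grip_width: 0.0856
finger_force: 0.0
t 1.6 pos [0.488  0.0503 0.2462] rpy [-179.99   -0.     95.88] w 0.0856 f [ 1.1 -0.1  0.6] -> cm [ -1.56 -19.81  -4.62] turnz 0.15
```

```bash
python3 -m crank '{"travel":[[-0.3,-4,0],[-0.6,-8,0],[-1,-12,-1],[-1.3,-16,-3],[-1.56,-19.8,-4.6]],"turn":[[0,0,0],[0,0,0],[0,0,0],[0,0,0],[0,0,0]],"gripper":[0,0,0,0,0]}'
python3 -m crank '{"travel":[[0,0,-1],[0,0,-2],[0,0,-3],[0,0,-3],[0,0,-3]],"turn":[[0,0,0],[0,0,0],[0,0,0],[0,0,0],[0,0,0]],"gripper":[0,0,0,0,0]}'
python3 - <<'E'
from h import *
delta(.4724,-.1478,.088,96.03)
from workcell import bot
import cv2
a=bot.grab_frame("top")["pixels"][140:230,300:430];b=bot.grab_frame("side")["pixels"][60:260,310:470]
a=cv2.resize(a,None,fx=3,fy=3,interpolation=2);b=cv2.resize(b,None,fx=2.5,fy=2.5,interpolation=2)
c=np.zeros((500,790,3),np.uint8);c[:270,:390]=a;c[:,390:]=b
cv2.imwrite("pics/a1.png",c[:,:,::-1])
E
```

```text
clock: 2.1
position: [0.4722, -0.1477, 0.1996]
tool_rot: [-3.142, -0.0, 1.673]
force: [1.1, 1.4, -0.1]
grip_width: 0.0855
finger_force: 0.0
clock: 2.6
position: [0.473, -0.1453, 0.1704]
tool_rot: [-3.141, -0.0, 1.675]
force: [-0.6, -0.0, 0.2]
grip_width: 0.0857
finger_force: 0.0
t 2.6 pos [ 0.473  -0.1453  0.1704] rpy [-1.7999e+02 -1.0000e-02  9.5950e+01] w 0.0857 f [-0.6 -0.   0.2] -> cm [-0.06 -0.25 -8.24] turnz 0.08
```

View pics/a1.png

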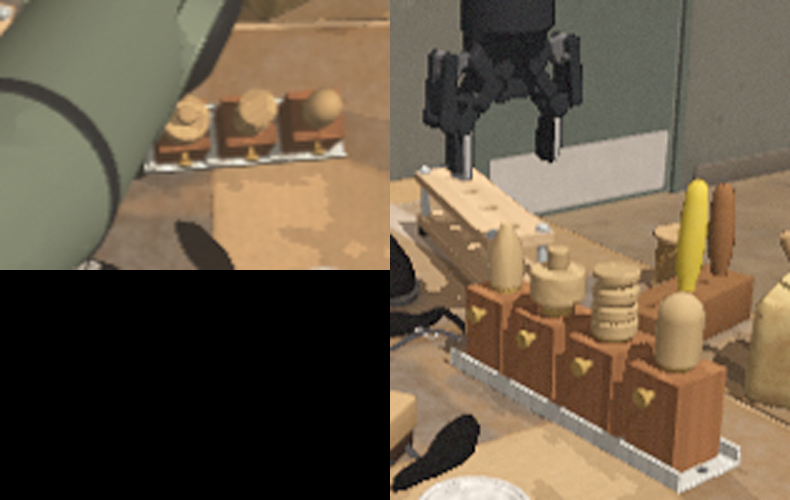

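The open fingers straddle the cone's head at crop (508,240) in the side view. The arm hides the cone in the top view.

```bash
python3 -m crank '{"travel":[[0,-0.2,-2],[0,-0.2,-4],[0,-0.2,-6],[0,-0.2,-8.2],[0,-0.2,-8.2]],"turn":[[0,0,0],[0,0,0],[0,0,0],[0,0,0],[0,0,0]],"gripper":[0,0,0,0,0]}'
python3 -c "from h import *;delta(.4724,-.1478,.088,96.03)"
```

```text
clock: 3.2
position: [0.472, -0.1476, 0.0869]
tool_rot: [-3.139, -0.001, 1.674]
force: [-0.2, -0.3, 1.3]
grip_width: 0.0856
finger_force: 0.0
t 3.2 pos [ 0.472  -0.1476  0.0869] rpy [-1.7985e+02 -4.0000e-02  9.5890e+01] w 0.0856 f [-0.2 -0.3  1.3] -> cm [ 0.04 -0.02  0.11] turnz 0.14
```

```bash
python3 -m crank '{"travel":[[0,0,0.1],[0,0,0.1],[0,0,0.1],[0,0,0.1],[0,0,0.1]],"turn":[[0,0,0],[0,0,0],[0,0,0],[0,0,0],[0,0,0]],"gripper":[1,1,1,1,1]}' 50
python3 -m crank '{"travel":[[0,0,0],[0,0,0],[0,0,0],[0,0,0],[0,0,0]],"turn":[[0,0,0],[0,0,0],[0,0,0],[0,0,0],[0,0,0]],"gripper":[1,1,1,1,1]}'
python3 -c "from h import *;delta(.4724,-.1478,.088,96.03)"
```

```text
clock: 3.7
position: [0.4733, -0.1481, 0.0902]
tool_rot: [3.14, 0.0, 1.673]
force: [-1.2, 1.8, 13.3]
grip_width: 0.0286
finger_force: 48.2
clock: 4.2
position: [0.4733, -0.1481, 0.0902]
tool_rot: [3.14, -0.0, 1.673]
force: [-0.8, 1.1, 14.1]
grip_width: 0.0281
finger_force: 48.3
t 4.2 pos [ 0.4733 -0.1481  0.0902] rpy [179.92  -0.    95.87] w 0.0281 f [-0.8  1.1 14.1] -> cm [-0.09  0.03 -0.22] turnz 0.16
```

```bash
python3 -m crank '{"travel":[[0,0,1],[0,0,4],[0,0,8],[0,0,12],[0,0,16]],"turn":[[0,0,0],[0,0,0],[0,0,0],[0,0,0],[0,0,0]],"gripper":[1,1,1,1,1]}' 50
python3 -m crank '{"travel":[[1,3,0],[2.5,7,0],[4,11,0],[5.5,15,0],[7,19,0]],"turn":[[0,0,-4],[0,0,-8],[0,0,-12],[0,0,-16],[0,0,-19.3]],"gripper":[1,1,1,1,1]}'
python3 -c "from h import *;delta(.6162,.1891,.25,76.6)"
```

```text
clock: 4.7
position: [0.4723, -0.1482, 0.2515]
tool_rot: [-3.142, 0.0, 1.673]
force: [1.0, 0.3, -1.7]
grip_width: 0.0285
finger_force: 49.9
clock: 5.2
position: [0.5429, 0.0436, 0.25]
tool_rot: [3.141, -0.0, 1.333]
force: [2.1, -0.3, -1.7]
grip_width: 0.028
finger_force: 50.0
t 5.2 pos [0.5429 0.0436 0.25  ] rpy [ 1.7998e+02 -1.0000e-02  7.6400e+01] w 0.028 f [ 2.1 -0.3 -1.7] -> cm [ 7.33 14.55 -0.  ] turnz 0.2
```

Go over hole 1, lower so the tip is about 20 mm above the plate (TCP z 0.18), then look.

```bash
python3 -m crank '{"travel":[[2,4,0],[4,8,0],[6,12,-1],[7.33,14.55,-3],[7.33,14.55,-7]],"turn":[[0,0,0],[0,0,0],[0,0,0],[0,0,0],[0,0,0.2]],"gripper":[1,1,1,1,1]}' 50
python3 -m crank '{"travel":[[0,0,0],[0,0,0],[0,0,0],[0,0,0],[0,0,0]],"turn":[[0,0,0],[0,0,0],[0,0,0],[0,0,0],[0,0,0]],"gripper":[1,1,1,1,1]}'
python3 - <<'E'
from h import *
delta(.6162,.1891,.18,76.6)
from workcell import bot
import cv2
a=bot.grab_frame("top")["pixels"][80:180,190:320];b=bot.grab_frame("side")["pixels"][70:190,300:420]
a=cv2.resize(a,None,fx=3,fy=3,interpolation=2);b=cv2.resize(b,None,fx=3.4,fy=3.4,interpolation=2)
c=np.zeros((408,800,3),np.uint8);c[:300,:390]=a;c[:,390:798]=b
cv2.imwrite("pics/a2.png",c[:,:,::-1])
E
```

```text
clock: 5.7
position: [0.6179, 0.1923, 0.1804]
tool_rot: [3.138, -0.004, 1.345]
force: [0.2, 0.4, -3.1]
grip_width: 0.0285
finger_force: 50.0
clock: 6.2
position: [0.6165, 0.1872, 0.1807]
tool_rot: [3.14, -0.001, 1.339]
force: [-0.1, -0.8, -2.5]
grip_width: 0.0283
finger_force: 50.2
t 6.2 pos [0.6165 0.1872 0.1807] rpy [ 1.7992e+02 -7.0000e-02  7.6740e+01] w 0.0283 f [-0.1 -0.8 -2.5] -> cm [-0.03  0.19 -0.07] turnz -0.14
```

View pics/a2.png

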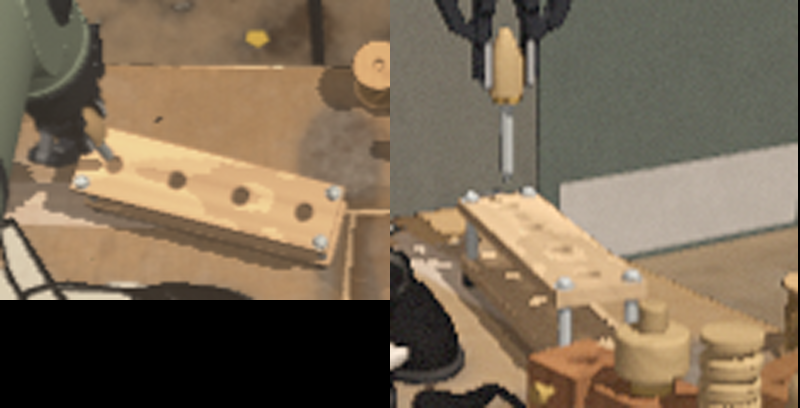

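Run:
```python
from h import *
import pickle,cv2
S=[(341.7,136.7),(350.8,143.3),(360,150.5)]
os=[("side",y,.078,u) for y,u in zip(YS[1:],S)]
fit(os,[.6,.1,-.23])
for P in((.6165,.1872,.1),(.6162,.1891,.1)):
  for n in("side","top"):print(n,proj(n,np.array(P)))
print("obs tip side",(333.8,122.4))
from workcell import bot
a=bot.grab_frame("top")["pixels"][120:145,205:240];b=bot.grab_frame("side")["pixels"][95:160,320:375]
cv2.imwrite("pics/a3.png",np.hstack([cv2.resize(a,(490,350),interpolation=2),cv2.resize(b,(296,350),interpolation=2)])[:,:,::-1])
for i in range(3):delta(.6162,.1891,.18,76.6)
```

```text
[ 0.5913  0.0816 -0.1951] res px [[0.1, -0.1], [-0.3, -0.0], [0.1, 0.1]]
[0.6105 0.1788]
[0.5977 0.114 ]
[0.5849 0.0493]
[ 0.5721 -0.0155]
side [334.13515722 122.24571827]
top [226.48787938 131.83778992]
side [333.71330862 122.12145323]
top [225.84496338 131.92394365]
obs tip side (333.8, 122.4)
t 6.4 pos [0.6162 0.1873 0.1796] rpy [ 1.7999e+02 -1.0000e-02  7.6770e+01] w 0.0282 f [ 0.   0.2 -1.7] -> cm [0.   0.18 0.04] turnz -0.17
t 6.4 pos [0.6162 0.1873 0.1796] rpy [ 1.7999e+02 -1.0000e-02  7.6770e+01] w 0.0282 f [ 0.   0.2 -1.7] -> cm [0.   0.18 0.04] turnz -0.17
t 6.4 pos [0.6162 0.1873 0.1796] rpy [ 1.7999e+02 -1.0000e-02  7.6770e+01] w 0.0282 f [ 0.   0.2 -1.7] -> cm [0.   0.18 0.04] turnz -0.17
```

View pics/a3.png

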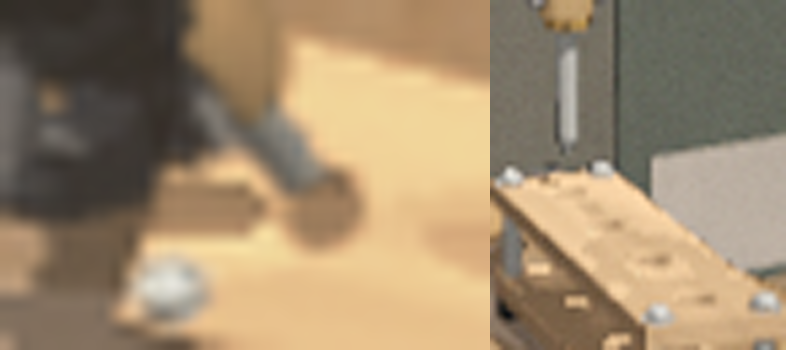

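Run:
```python
from h import *
t=lambda u,v,oy,fy=7,ox=315:((u+.5)/7-.5+ox,(v+.5)/fy-.5+oy)
s=lambda u,v:((u+.5)/4.2-.5+310,(v+.5)/4.2-.5+120)
for tt,ss in zip([(85,463),(119,392),(641,551),(674,478)],[(57,34),(128,27),(172,137),(258,131)]):
    T=np.array(t(tt[0],tt[1]-350,115,4.4,205));S=np.array(s(*ss))
    x=least_squares(lambda p:proj("top",np.array([*p,.083]))-T,[.6,.1]).x
    y=least_squares(lambda p:proj("side",np.array([*p,.083]))-S,[.6,.1]).x
    print(x.round(4),y.round(4),"side px err",(S-proj("side",np.array([*x,.083]))).round(2))
```

```text
[0.5952 0.2193] [0.591  0.2074] side px err [0.72 1.11]
[0.646  0.2076] [0.6416 0.1953] side px err [0.89 1.13]
[ 0.538  -0.0212] [ 0.5371 -0.0258] side px err [0.69 0.57]
[ 0.5893 -0.0337] [ 0.5852 -0.044 ] side px err [1.04 1.38]
```

```bash
python3 -m crank '{"travel":[[0,0.1,-1],[0,0.1,-2],[0,0.1,-3],[0,0.1,-4],[0,0.1,-4]],"turn":[[0,0,0],[0,0,0],[0,0,0],[0,0,0],[0,0,0]],"gripper":[1,1,1,1,1]}' 50
python3 -c "from h import *;delta(.6162,.1891,.09,76.6)"
```

```text
clock: 6.9
position: [0.6153, 0.1881, 0.1374]
tool_rot: [-3.14, 0.002, 1.34]
force: [-0.1, -0.1, -2.1]
grip_width: 0.0283
finger_force: 50.2
t 6.9 pos [0.6153 0.1881 0.1374] rpy [-1.7988e+02  9.0000e-02  7.6770e+01] w 0.0283 f [-0.1 -0.1 -2.1] -> cm [ 0.09  0.1  -4.74] turnz -0.17
```

```bash
python3 -m crank '{"travel":[[0,0,-1],[0,0,-2],[0,0,-3],[0,0,-4],[0,0,-4.5]],"turn":[[0,0,0],[0,0,0],[0,0,0],[0,0,0],[0,0,0]],"gripper":[1,1,1,1,1]}' 50
python3 -m crank '{"travel":[[0,0,0],[0,0,0],[0,0,0],[0,0,0],[0,0,0]],"turn":[[0,0,0],[0,0,0],[0,0,0],[0,0,0],[0,0,0]],"gripper":[1,1,1,1,1]}'
python3 -c "from h import *;delta(.6162,.1891,.09,76.6)"
```

```text
clock: 7.4
position: [0.6157, 0.1883, 0.093]
tool_rot: [-3.141, 0.001, 1.34]
force: [-0.8, 0.1, -2.0]
grip_width: 0.0281
finger_force: 50.2
clock: 7.9
position: [0.6162, 0.1885, 0.0946]
tool_rot: [3.141, -0.0, 1.34]
force: [0.2, -0.1, -1.8]
grip_width: 0.0285
finger_force: 50.2
t 7.9 pos [0.6162 0.1885 0.0946] rpy [ 1.7998e+02 -2.0000e-02  7.6770e+01] w 0.0285 f [ 0.2 -0.1 -1.8] -> cm [-0.    0.06 -0.46] turnz -0.17
```

```bash
python3 -m crank '{"travel":[[0,0,-0.2],[0,0,-0.4],[0,0,-0.5],[0,0,-0.5],[0,0,-0.5]],"turn":[[0,0,0],[0,0,0],[0,0,0],[0,0,0],[0,0,0]],"gripper":[1,1,1,1,1]}' 50
python3 -m crank '{"travel":[[0,0,0],[0,0,0],[0,0,0],[0,0,0],[0,0,0]],"turn":[[0,0,0],[0,0,0],[0,0,0],[0,0,0],[0,0,0]],"gripper":[0.8,0.6,0.3,0,0]}'
python3 -m crank '{"travel":[[0,0,3],[0,0,6],[0,0,9],[0,0,12],[0,0,12]],"turn":[[0,0,0],[0,0,0],[0,0,0],[0,0,0],[0,0,0]],"gripper":[0,0,0,0,0]}'
python3 -c "from h import *;delta(.4794,-.2135,.21,96.03)"
```

```text
clock: 8.4
position: [0.6163, 0.1884, 0.0902]
tool_rot: [3.141, -0.001, 1.34]
force: [-4.9, 0.0, 15.7]
grip_width: 0.0283
finger_force: 52.0
clock: 8.9
position: [0.6161, 0.1884, 0.0891]
tool_rot: [-3.142, 0.0, 1.34]
force: [-0.8, -0.6, 0.0]
grip_width: 0.0758
finger_force: 0.0
clock: 9.4
position: [0.6178, 0.1886, 0.2132]
tool_rot: [3.137, -0.003, 1.34]
force: [0.0, -0.6, -0.4]
grip_width: 0.0854
finger_force: 0.0
t 9.4 pos [0.6178 0.1886 0.2132] rpy [179.74  -0.18  76.75] w 0.0854 f [ 0.  -0.6 -0.4] -> cm [-13.84 -40.21  -0.32] turnz 19.28
```

```bash
python3 -m crank '{"travel":[[-1.4,-4,0],[-2.8,-8,0],[-4.2,-12,0],[-5.6,-16,0],[-7,-20,0]],"turn":[[0,0,3],[0,0,6],[0,0,9],[0,0,12],[0,0,15]],"gripper":[0,0,0,0,0]}' 50
python3 -m crank '{"travel":[[-1.5,-4.5,0],[-3,-9,0],[-4.5,-13.5,0],[-6,-18,0],[-6.8,-20.2,0]],"turn":[[0,0,1],[0,0,2],[0,0,3],[0,0,4.3],[0,0,4.3]],"gripper":[0,0,0,0,0]}'
python3 -m crank '{"travel":[[0,0,0],[0,0,-1],[0,0,-3],[0,0,-4],[0,0,-4]],"turn":[[0,0,0],[0,0,0],[0,0,0],[0,0,0],[0,0,0]],"gripper":[0,0,0,0,0]}'
python3 - <<'E'
from h import *
delta(.4794,-.2135,.090,96.03)
from workcell import bot
import cv2
a=bot.grab_frame("top")["pixels"][90:190,190:320];b=bot.grab_frame("side")["pixels"][60:260,300:460]
a=cv2.resize(a,None,fx=3,fy=3,interpolation=2);b=cv2.resize(b,None,fx=2.5,fy=2.5,interpolation=2)
c=np.zeros((500,790,3),np.uint8);c[:300,:390]=a;c[:,390:]=b
cv2.imwrite("pics/a4.png",c[:,:,::-1])
E
```

```text
clock: 9.9
position: [0.5452, -0.013, 0.2089]
tool_rot: [-3.141, 0.0, 1.604]
force: [0.7, -0.5, 0.2]
grip_width: 0.0856
finger_force: 0.0
clock: 10.4
position: [0.4762, -0.2174, 0.2092]
tool_rot: [-3.141, 0.001, 1.674]
force: [0.6, 0.9, -0.3]
grip_width: 0.0857
finger_force: 0.0
clock: 10.9
position: [0.4777, -0.2124, 0.1677]
tool_rot: [-3.139, -0.001, 1.678]
force: [-0.4, 0.3, 0.4]
grip_width: 0.0852
finger_force: 0.0
t 10.9 pos [ 0.4777 -0.2124  0.1677] rpy [-1.7985e+02 -6.0000e-02  9.6150e+01] w 0.0852 f [-0.4  0.3  0.4] -> cm [ 0.17 -0.11 -7.77] turnz -0.12
```

View pics/a4.png

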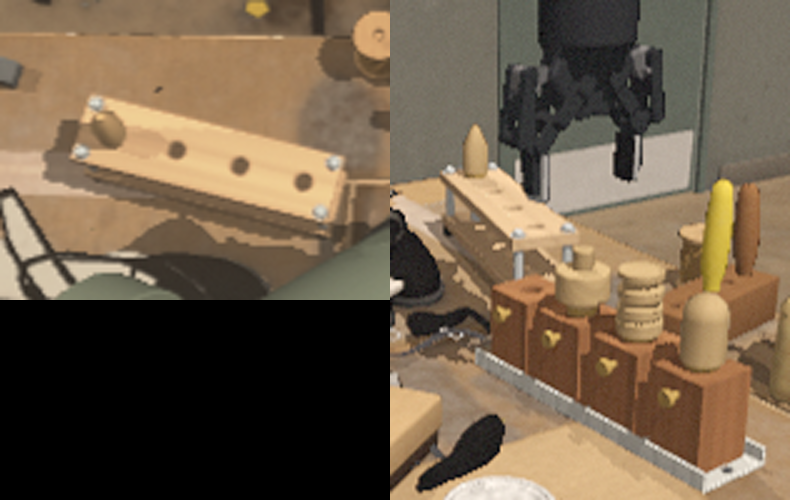

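The cone stands home and upright in the leftmost hole, at (107,128) in the top crop. The gripper straddles the wheel.

```bash
python3 -m crank '{"travel":[[0.1,-0.1,-2],[0.1,-0.1,-4],[0.1,-0.1,-6],[0.1,-0.1,-8],[0.1,-0.1,-8]],"turn":[[0,0,0],[0,0,0],[0,0,0],[0,0,0],[0,0,0]],"gripper":[0,0,0,0,0]}' 50
python3 -m crank '{"travel":[[0,0,0],[0,0,0],[0,0,0.2],[0,0,0.2],[0,0,0.2]],"turn":[[0,0,0],[0,0,0],[0,0,0],[0,0,0],[0,0,0]],"gripper":[1,1,1,1,1]}' 50
python3 -m crank '{"travel":[[0,0,0],[0,0,0],[0,0,0],[0,0,0.1],[0,0,0.1]],"turn":[[0,0,0],[0,0,0],[0,0,0],[0,0,0],[0,0,0]],"gripper":[1,1,1,1,1]}'
python3 -c "from h import *;delta(.6009,.1249,.25,76.6)"
```

```text
clock: 11.5
position: [0.4785, -0.2141, 0.0881]
tool_rot: [-3.14, -0.001, 1.677]
force: [-0.4, 0.0, 0.6]
grip_width: 0.0855
finger_force: 0.0
clock: 12.0
position: [0.4797, -0.2148, 0.0923]
tool_rot: [3.14, 0.0, 1.677]
force: [-1.4, 1.4, 13.6]
grip_width: 0.0445
finger_force: 52.4
clock: 12.5
position: [0.4791, -0.2146, 0.0926]
tool_rot: [3.141, 0.0, 1.677]
force: [0.7, 0.4, -2.3]
grip_width: 0.0444
finger_force: 51.4
t 12.5 pos [ 0.4791 -0.2146  0.0926] rpy [179.99   0.    96.07] w 0.0444 f [ 0.7  0.4 -2.3] -> cm [12.18 33.95 15.74] turnz -19.47
```

```bash
python3 -m crank '{"travel":[[0,0,1],[0,0,4],[0,0,8],[0,0,12],[0,0,15.7]],"turn":[[0,0,0],[0,0,0],[0,0,0],[0,0,0],[0,0,0]],"gripper":[1,1,1,1,1]}' 50
python3 -m crank '{"travel":[[1.2,3.4,0],[2.5,7,0],[3.9,11,0],[5.3,15,0],[6.7,19,0]],"turn":[[0,0,-4],[0,0,-8],[0,0,-12],[0,0,-16],[0,0,-19.4]],"gripper":[1,1,1,1,1]}'
python3 -m crank '{"travel":[[1.4,4,0],[2.8,8,0],[4.2,12,0],[5.3,14.7,0],[5.5,15,0]],"turn":[[0,0,0],[0,0,0],[0,0,0],[0,0,0],[0,0,0]],"gripper":[1,1,1,1,1]}'
python3 -m crank '{"travel":[[0,0,-2],[0,0,-4],[0,0,-6],[0,0,-6.5],[0,0,-6.5]],"turn":[[0,0,0],[0,0,0],[0,0,0],[0,0,0],[0,0,0]],"gripper":[1,1,1,1,1]}'
python3 -c "from h import *;delta(.6009,.1246,.14,76.6)"
```

```text
clock: 13.0
position: [0.4787, -0.2147, 0.2517]
tool_rot: [3.141, 0.0, 1.676]
force: [1.0, 0.5, -2.8]
grip_width: 0.0445
finger_force: 53.5
clock: 13.5
position: [0.5462, -0.023, 0.25]
tool_rot: [3.141, -0.0, 1.335]
force: [1.1, -1.5, -1.7]
grip_width: 0.0443
finger_force: 53.6
clock: 14.0
position: [0.6013, 0.1296, 0.2492]
tool_rot: [-3.141, -0.001, 1.343]
force: [0.3, 0.2, -2.3]
grip_width: 0.0443
finger_force: 53.6
clock: 14.5
position: [0.6009, 0.1248, 0.1844]
tool_rot: [-3.141, 0.001, 1.338]
force: [-0.4, -1.0, -0.4]
grip_width: 0.0442
finger_force: 53.5
t 14.5 pos [0.6009 0.1248 0.1844] rpy [-1.7996e+02  4.0000e-02  7.6630e+01] w 0.0442 f [-0.4 -1.  -0.4] -> cm [ 0.   -0.02 -4.44] turnz -0.03
```

Aligned; the same offset worked for the cone. Lower it in stages.

```bash
python3 -m crank '{"travel":[[0,0,-1],[0,0,-2],[0,0,-3],[0,0,-4],[0,0,-4.4]],"turn":[[0,0,0],[0,0,0],[0,0,0],[0,0,0],[0,0,0]],"gripper":[1,1,1,1,1]}' 50
python3 -m crank '{"travel":[[0,0,-0.8],[0,0,-1.6],[0,0,-2.4],[0,0,-3.2],[0,0,-4]],"turn":[[0,0,0],[0,0,0],[0,0,0],[0,0,0],[0,0,0]],"gripper":[1,1,1,1,1]}'
python3 -c "from h import *;delta(.6009,.1246,.092,76.6)"
```

```text
clock: 15.0
position: [0.6006, 0.1253, 0.139]
tool_rot: [-3.14, 0.001, 1.338]
force: [0.8, -0.1, -2.1]
grip_width: 0.0443
finger_force: 53.5
clock: 15.5
position: [0.6011, 0.1254, 0.0996]
tool_rot: [-3.142, 0.0, 1.338]
force: [-0.9, -0.4, -2.6]
grip_width: 0.0446
finger_force: 53.5
t 15.5 pos [0.6011 0.1254 0.0996] rpy [-180.      0.     76.67] w 0.0446 f [-0.9 -0.4 -2.6] -> cm [-0.02 -0.08 -0.76] turnz -0.07
```

```bash
python3 -m crank '{"travel":[[0,0,-0.3],[0,0,-0.6],[0,0,-0.8],[0,0,-0.8],[0,0,-0.8]],"turn":[[0,0,0],[0,0,0],[0,0,0],[0,0,0],[0,0,0]],"gripper":[1,1,1,1,1]}' 50
python3 -m crank '{"travel":[[0,0,0],[0,0,0],[0,0,0],[0,0,0],[0,0,0]],"turn":[[0,0,0],[0,0,0],[0,0,0],[0,0,0],[0,0,0]],"gripper":[0.6,0.4,0.2,0,0]}'
python3 -m crank '{"travel":[[0,0,2],[0,0,5],[0,0,8],[0,0,11.5],[0,0,11.5]],"turn":[[0,0,0],[0,0,0],[0,0,0],[0,0,0],[0,0,0]],"gripper":[0,0,0,0,0]}'
python3 -c "from h import *;delta(.4863,-.2791,.21,96.03)"
```

```text
clock: 16.0
position: [0.6013, 0.1254, 0.0925]
tool_rot: [3.141, -0.0, 1.338]
force: [-0.8, -0.2, -0.9]
grip_width: 0.0444
finger_force: 53.8
clock: 16.5
position: [0.6012, 0.1254, 0.0923]
tool_rot: [3.141, -0.0, 1.338]
force: [0.1, -0.1, -0.4]
grip_width: 0.0855
finger_force: 0.0
clock: 17.0
position: [0.603, 0.1255, 0.2116]
tool_rot: [3.136, -0.003, 1.338]
force: [1.4, 0.7, 0.6]
grip_width: 0.0856
finger_force: 0.0
t 17.0 pos [0.603  0.1255 0.2116] rpy [179.7   -0.18  76.65] w 0.0856 f [1.4 0.7 0.6] -> cm [-11.67 -40.46  -0.16] turnz 19.38
```

```bash
python3 -m crank '{"travel":[[-1.2,-4,0],[-2.4,-8,0],[-3.6,-12,0],[-4.8,-16,0],[-6,-20,0]],"turn":[[0,0,3],[0,0,6],[0,0,9],[0,0,12],[0,0,15]],"gripper":[0,0,0,0,0]}' 50
python3 -m crank '{"travel":[[-1.2,-4.5,0],[-2.4,-9,0],[-3.6,-13.5,0],[-4.8,-18,0],[-5.5,-20.4,0]],"turn":[[0,0,1],[0,0,2],[0,0,3],[0,0,4.4],[0,0,4.4]],"gripper":[0,0,0,0,0]}'
python3 -m crank '{"travel":[[0,0,0],[0,0,-1],[0,0,-3],[0,0,-4],[0,0,-4]],"turn":[[0,0,0],[0,0,0],[0,0,0],[0,0,0],[0,0,0]],"gripper":[0,0,0,0,0]}'
python3 -c "from h import *;delta(.4863,-.2791,.088,96.03)"
```

```text
clock: 17.5
position: [0.5403, -0.076, 0.207]
tool_rot: [-3.142, -0.0, 1.602]
force: [1.2, -0.5, -0.5]
grip_width: 0.0854
finger_force: 0.0
clock: 18.0
position: [0.4843, -0.2824, 0.2072]
tool_rot: [-3.141, 0.001, 1.674]
force: [-0.3, 0.8, -0.2]
grip_width: 0.0854
finger_force: 0.0
clock: 18.5
position: [0.4858, -0.2772, 0.1656]
tool_rot: [-3.139, -0.001, 1.678]
force: [0.0, -0.5, -0.2]
grip_width: 0.0857
finger_force: 0.0
t 18.5 pos [ 0.4858 -0.2772  0.1656] rpy [-1.7986e+02 -9.0000e-02  9.6150e+01] w 0.0857 f [ 0.  -0.5 -0.2] -> cm [ 0.05 -0.19 -7.76] turnz -0.12
```

```bash
python3 -m crank '{"travel":[[0,-0.1,-2],[0,-0.1,-4],[0,-0.1,-6],[0,-0.1,-7.8],[0,-0.1,-7.8]],"turn":[[0,0,0],[0,0,0],[0,0,0],[0,0,0],[0,0,0]],"gripper":[0,0,0,0,0]}' 50
python3 -m crank '{"travel":[[0,0,0],[0,0,0],[0,0,0.2],[0,0,0.2],[0,0,0.2]],"turn":[[0,0,0],[0,0,0],[0,0,0],[0,0,0],[0,0,0]],"gripper":[1,1,1,1,1]}' 50
python3 -m crank '{"travel":[[0,0,0],[0,0,0],[0,0,0],[0,0,0.1],[0,0,0.1]],"turn":[[0,0,0],[0,0,0],[0,0,0],[0,0,0],[0,0,0]],"gripper":[1,1,1,1,1]}'
python3 -c "from h import *;delta(.5856,.0607,.25,76.6)"
```

```text
clock: 19.0
position: [0.4856, -0.2787, 0.0879]
tool_rot: [-3.139, -0.001, 1.677]
force: [-0.1, 0.8, 0.3]
grip_width: 0.0853
finger_force: 0.0
clock: 19.5
position: [0.4867, -0.2798, 0.0926]
tool_rot: [3.14, 0.001, 1.677]
force: [-0.8, 1.4, 11.6]
grip_width: 0.0349
finger_force: 48.4
clock: 20.0
position: [0.4863, -0.2797, 0.0928]
tool_rot: [3.141, 0.0, 1.677]
force: [0.0, -0.2, -1.1]
grip_width: 0.035
finger_force: 49.8
t 20.0 pos [ 0.4863 -0.2797  0.0928] rpy [1.7997e+02 1.0000e-02 9.6070e+01] w 0.035 f [ 0.  -0.2 -1.1] -> cm [ 9.93 34.04 15.72] turnz -19.47
```

```bash
python3 -m crank '{"travel":[[0,0,1],[0,0,4],[0,0,8],[0,0,12],[0,0,15.7]],"turn":[[0,0,0],[0,0,0],[0,0,0],[0,0,0],[0,0,0]],"gripper":[1,1,1,1,1]}' 50
python3 -m crank '{"travel":[[1,3.4,0],[2.1,7,0],[3.2,11,0],[4.3,15,0],[5.5,19,0]],"turn":[[0,0,-4],[0,0,-8],[0,0,-12],[0,0,-16],[0,0,-19.4]],"gripper":[1,1,1,1,1]}'
python3 -m crank '{"travel":[[1.2,4,0],[2.4,8,0],[3.6,12,0],[4.4,14.7,0],[4.4,15,0]],"turn":[[0,0,0],[0,0,0],[0,0,0],[0,0,0],[0,0,0]],"gripper":[1,1,1,1,1]}'
python3 -m crank '{"travel":[[0,0,-2],[0,0,-4],[0,0,-6],[0,0,-6.5],[0,0,-6.5]],"turn":[[0,0,0],[0,0,0],[0,0,0],[0,0,0],[0,0,0]],"gripper":[1,1,1,1,1]}'
python3 -c "from h import *;delta(.5856,.0607,.14,76.6)"
```

```text
clock: 20.5
position: [0.4858, -0.2797, 0.2519]
tool_rot: [3.141, 0.0, 1.676]
force: [0.7, -0.6, -0.6]
grip_width: 0.0352
finger_force: 50.0
clock: 21.0
position: [0.5411, -0.0881, 0.2501]
tool_rot: [3.141, -0.0, 1.335]
force: [1.6, 0.1, -1.1]
grip_width: 0.0353
finger_force: 50.1
clock: 21.5
position: [0.5855, 0.0646, 0.2494]
tool_rot: [-3.141, -0.001, 1.343]
force: [-0.9, -0.4, -1.1]
grip_width: 0.0347
finger_force: 50.2
clock: 22.0
position: [0.5849, 0.0598, 0.1845]
tool_rot: [-3.141, 0.001, 1.338]
force: [0.3, 0.1, -1.6]
grip_width: 0.0348
finger_force: 50.2
t 22.0 pos [0.5849 0.0598 0.1845] rpy [-1.7997e+02  3.0000e-02  7.6630e+01] w 0.0348 f [ 0.3  0.1 -1.6] -> cm [ 0.07  0.09 -4.45] turnz -0.03
```

```bash
python3 -m crank '{"travel":[[0.1,0.05,-1],[0.1,0.05,-2],[0.1,0.05,-3],[0.1,0.05,-4],[0.1,0.05,-4.4]],"turn":[[0,0,0],[0,0,0],[0,0,0],[0,0,0],[0,0,0]],"gripper":[1,1,1,1,1]}' 50
python3 -m crank '{"travel":[[0,0,-0.8],[0,0,-1.6],[0,0,-2.4],[0,0,-3.2],[0,0,-4]],"turn":[[0,0,0],[0,0,0],[0,0,0],[0,0,0],[0,0,0]],"gripper":[1,1,1,1,1]}'
python3 -c "from h import *;delta(.5856,.0607,.092,76.6)"
```

```text
clock: 22.5
position: [0.5856, 0.0608, 0.139]
tool_rot: [-3.14, 0.001, 1.338]
force: [-0.4, -0.1, -2.1]
grip_width: 0.0351
finger_force: 50.2
clock: 23.0
position: [0.5861, 0.0609, 0.0996]
tool_rot: [-3.141, 0.0, 1.338]
force: [-0.4, 0.3, -1.0]
grip_width: 0.0352
finger_force: 50.2
t 23.0 pos [0.5861 0.0609 0.0996] rpy [-179.99    0.     76.67] w 0.0352 f [-0.4  0.3 -1. ] -> cm [-0.05 -0.02 -0.76] turnz -0.07
```

```bash
python3 -m crank '{"travel":[[0,0,-0.3],[0,0,-0.6],[0,0,-0.8],[0,0,-0.8],[0,0,-0.8]],"turn":[[0,0,0],[0,0,0],[0,0,0],[0,0,0],[0,0,0]],"gripper":[1,1,1,1,1]}' 50
python3 -m crank '{"travel":[[0,0,0],[0,0,0],[0,0,0],[0,0,0],[0,0,0]],"turn":[[0,0,0],[0,0,0],[0,0,0],[0,0,0],[0,0,0]],"gripper":[0.6,0.4,0.2,0,0]}'
python3 -m crank '{"travel":[[0,0,2],[0,0,5],[0,0,8],[0,0,11.5],[0,0,11.5]],"turn":[[0,0,0],[0,0,0],[0,0,0],[0,0,0],[0,0,0]],"gripper":[0,0,0,0,0]}'
python3 -c "from h import *;delta(.4932,-.3447,.21,96.03)"
```

```text
clock: 23.5
position: [0.5862, 0.0609, 0.0927]
tool_rot: [3.141, -0.0, 1.338]
force: [-2.6, -0.3, 4.5]
grip_width: 0.0352
finger_force: 50.5
clock: 24.0
position: [0.5862, 0.0609, 0.0922]
tool_rot: [3.142, 0.0, 1.338]
force: [1.5, 0.6, -0.4]
grip_width: 0.0855
finger_force: 0.0
clock: 24.5
position: [0.588, 0.0609, 0.2114]
tool_rot: [3.136, -0.003, 1.338]
force: [1.3, 0.6, -0.8]
grip_width: 0.0856
finger_force: 0.0
t 24.5 pos [0.588  0.0609 0.2114] rpy [ 1.7969e+02 -1.6000e-01  7.6650e+01] w 0.0856 f [ 1.3  0.6 -0.8] -> cm [ -9.48 -40.56  -0.14] turnz 19.38
```

```bash
python3 -m crank '{"travel":[[-1,-4,0],[-2,-8,0],[-3,-12,0],[-4,-16,0],[-5,-20,0]],"turn":[[0,0,3],[0,0,6],[0,0,9],[0,0,12],[0,0,15]],"gripper":[0,0,0,0,0]}' 50
python3 -m crank '{"travel":[[-1,-4.5,0],[-2,-9,0],[-3,-13.5,0],[-4,-18,0],[-4.3,-20.6,0]],"turn":[[0,0,1],[0,0,2],[0,0,3],[0,0,4.4],[0,0,4.4]],"gripper":[0,0,0,0,0]}'
python3 -m crank '{"travel":[[0,0,0],[0,0,-1],[0,0,-3],[0,0,-4],[0,0,-4]],"turn":[[0,0,0],[0,0,0],[0,0,0],[0,0,0],[0,0,0]],"gripper":[0,0,0,0,0]}'
python3 -c "from h import *;delta(.4932,-.3447,.088,96.03)"
```

```text
clock: 25.0
position: [0.5354, -0.1405, 0.207]
tool_rot: [-3.141, -0.0, 1.602]
force: [0.9, 0.4, 0.2]
grip_width: 0.0856
finger_force: 0.0
clock: 25.5
position: [0.4911, -0.3489, 0.207]
tool_rot: [-3.141, 0.001, 1.674]
force: [-0.1, 2.2, -0.3]
grip_width: 0.0854
finger_force: 0.0
clock: 26.0
position: [0.4928, -0.3437, 0.1656]
tool_rot: [-3.139, -0.002, 1.678]
force: [0.1, -0.3, -0.5]
grip_width: 0.0855
finger_force: 0.0
t 26.0 pos [ 0.4928 -0.3437  0.1656] rpy [-1.7987e+02 -1.0000e-01  9.6140e+01] w 0.0855 f [ 0.1 -0.3 -0.5] -> cm [ 0.04 -0.1  -7.76] turnz -0.11
```

```bash
python3 -m crank '{"travel":[[0,0,-2],[0,0,-4],[0,0,-6],[0,0,-7.8],[0,0,-7.8]],"turn":[[0,0,0],[0,0,0],[0,0,0],[0,0,0],[0,0,0]],"gripper":[0,0,0,0,0]}' 50
python3 -m crank '{"travel":[[0,0,0],[0,0,0],[0,0,0.2],[0,0,0.2],[0,0,0.2]],"turn":[[0,0,0],[0,0,0],[0,0,0],[0,0,0],[0,0,0]],"gripper":[1,1,1,1,1]}' 50
python3 -m crank '{"travel":[[0,0,0],[0,0,0],[0,0,0],[0,0,0.1],[0,0,0.1]],"turn":[[0,0,0],[0,0,0],[0,0,0],[0,0,0],[0,0,0]],"gripper":[1,1,1,1,1]}'
python3 -c "from h import *;delta(.5704,-.0035,.25,76.6)"
```

```text
clock: 26.5
position: [0.4926, -0.3441, 0.0879]
tool_rot: [-3.139, -0.002, 1.677]
force: [-0.7, 1.2, 0.1]
grip_width: 0.0855
finger_force: 0.0
clock: 27.0
position: [0.4937, -0.3454, 0.0926]
tool_rot: [3.14, 0.001, 1.677]
force: [-2.2, 1.5, 14.3]
grip_width: 0.032
finger_force: 48.4
clock: 27.5
position: [0.4933, -0.3452, 0.0927]
tool_rot: [3.141, 0.0, 1.677]
force: [1.1, 0.4, 4.0]
grip_width: 0.0324
finger_force: 50.1
t 27.5 pos [ 0.4933 -0.3452  0.0927] rpy [1.7997e+02 2.0000e-02 9.6070e+01] w 0.0324 f [1.1 0.4 4. ] -> cm [ 7.71 34.17 15.73] turnz -19.47
```

```bash
python3 -m crank '{"travel":[[0,0,1],[0,0,4],[0,0,8],[0,0,12],[0,0,15.7]],"turn":[[0,0,0],[0,0,0],[0,0,0],[0,0,0],[0,0,0]],"gripper":[1,1,1,1,1]}' 50
python3 -m crank '{"travel":[[0.8,3.4,0],[1.6,7,0],[2.5,11,0],[3.4,15,0],[4.3,19,0]],"turn":[[0,0,-4],[0,0,-8],[0,0,-12],[0,0,-16],[0,0,-19.4]],"gripper":[1,1,1,1,1]}'
python3 -m crank '{"travel":[[0.9,4,0],[1.8,8,0],[2.7,12,0],[3.4,14.9,0],[3.4,15.2,0]],"turn":[[0,0,0],[0,0,0],[0,0,0],[0,0,0],[0,0,0]],"gripper":[1,1,1,1,1]}'
python3 -m crank '{"travel":[[0,0,-2],[0,0,-4],[0,0,-6],[0,0,-6.5],[0,0,-6.5]],"turn":[[0,0,0],[0,0,0],[0,0,0],[0,0,0],[0,0,0]],"gripper":[1,1,1,1,1]}'
python3 -c "from h import *;delta(.5704,-.0035,.14,76.6)"
```

```text
clock: 28.0
position: [0.4928, -0.3452, 0.2519]
tool_rot: [3.141, 0.0, 1.676]
force: [1.4, 0.5, -2.4]
grip_width: 0.0326
finger_force: 50.0
clock: 28.5
position: [0.5361, -0.1535, 0.25]
tool_rot: [3.141, -0.0, 1.335]
force: [0.8, -0.9, -1.4]
grip_width: 0.0323
finger_force: 50.0
clock: 29.0
position: [0.5706, 0.0013, 0.2495]
tool_rot: [-3.141, -0.001, 1.343]
force: [-0.3, -1.1, -1.5]
grip_width: 0.0324
finger_force: 50.0
clock: 29.5
position: [0.5698, -0.0037, 0.1844]
tool_rot: [-3.141, 0.001, 1.337]
force: [0.4, 0.2, -0.9]
grip_width: 0.0326
finger_force: 50.0
t 29.5 pos [ 0.5698 -0.0037  0.1844] rpy [-1.7996e+02  3.0000e-02  7.6630e+01] w 0.0326 f [ 0.4  0.2 -0.9] -> cm [ 0.06  0.02 -4.44] turnz -0.03
```

```bash
python3 -m crank '{"travel":[[0.05,0,-1],[0.05,0,-2],[0.05,0,-3],[0.05,0,-4],[0.05,0,-4.4]],"turn":[[0,0,0],[0,0,0],[0,0,0],[0,0,0],[0,0,0]],"gripper":[1,1,1,1,1]}' 50
python3 -m crank '{"travel":[[0,0,-0.8],[0,0,-1.6],[0,0,-2.4],[0,0,-3.2],[0,0,-4]],"turn":[[0,0,0],[0,0,0],[0,0,0],[0,0,0],[0,0,0]],"gripper":[1,1,1,1,1]}'
python3 -c "from h import *;delta(.5704,-.0035,.092,76.6)"
```

```text
clock: 30.0
position: [0.5701, -0.0031, 0.139]
tool_rot: [-3.14, 0.0, 1.338]
force: [0.4, 0.6, -2.0]
grip_width: 0.0327
finger_force: 50.0
clock: 30.5
position: [0.5706, -0.0031, 0.0996]
tool_rot: [-3.142, 0.0, 1.338]
force: [0.8, -0.3, -2.0]
grip_width: 0.0323
finger_force: 50.0
t 30.5 pos [ 0.5706 -0.0031  0.0996] rpy [-180.      0.     76.67] w 0.0323 f [ 0.8 -0.3 -2. ] -> cm [-0.02 -0.04 -0.76] turnz -0.07
```

```bash
python3 -m crank '{"travel":[[0,0,-0.3],[0,0,-0.6],[0,0,-0.8],[0,0,-0.8],[0,0,-0.8]],"turn":[[0,0,0],[0,0,0],[0,0,0],[0,0,0],[0,0,0]],"gripper":[1,1,1,1,1]}' 50
python3 -m crank '{"travel":[[0,0,0],[0,0,0],[0,0,0],[0,0,0],[0,0,0]],"turn":[[0,0,0],[0,0,0],[0,0,0],[0,0,0],[0,0,0]],"gripper":[0.6,0.4,0.2,0,0]}'
python3 -m crank '{"travel":[[0,0,2],[0,0,5],[0,0,8],[0,0,11.5],[0,0,13]],"turn":[[0,0,0],[0,0,0],[0,0,0],[0,0,0],[0,0,0]],"gripper":[0,0,0,0,0]}'
python3 -m crank '{"travel":[[0,-4,0],[0,-8,0],[0,-12,0],[0,-16,0],[0,-20,0]],"turn":[[0,0,0],[0,0,0],[0,0,0],[0,0,0],[0,0,0]],"gripper":[0,0,0,0,0]}'
python3 - <<'E'
from workcell import bot
import cv2,numpy as np
a=bot.grab_frame("top")["pixels"][90:190,190:320];b=bot.grab_frame("side")["pixels"][110:210,300:400]
a=cv2.resize(a,None,fx=3,fy=3,interpolation=2);b=cv2.resize(b,None,fx=4,fy=4,interpolation=2)
c=np.zeros((400,790,3),np.uint8);c[:300,:390]=a;c[:,390:]=b
cv2.imwrite("pics/a5.png",c[:,:,::-1])
E
```

```text
clock: 31.0
position: [0.5707, -0.0032, 0.0927]
tool_rot: [3.141, -0.0, 1.338]
force: [-2.5, -0.1, 4.3]
grip_width: 0.0327
finger_force: 50.5
clock: 31.5
position: [0.5706, -0.0031, 0.0923]
tool_rot: [3.142, 0.0, 1.338]
force: [-0.4, -0.3, 1.1]
grip_width: 0.0853
finger_force: 0.0
clock: 32.0
position: [0.5715, -0.0033, 0.2252]
tool_rot: [3.139, -0.001, 1.338]
force: [0.0, -0.1, -0.9]
grip_width: 0.0854
finger_force: 0.0
clock: 32.5
position: [0.5704, -0.2046, 0.2223]
tool_rot: [3.142, -0.0, 1.338]
force: [0.8, 0.5, -0.5]
grip_width: 0.0854
finger_force: 0.0
```

View pics/a5.png

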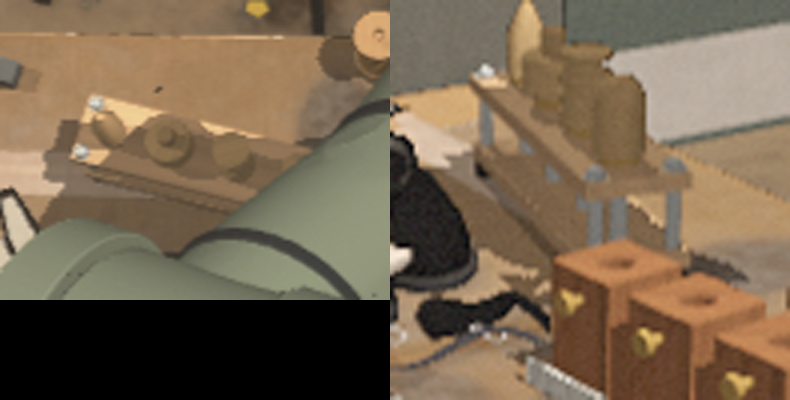

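The rack now holds cone, wheel, drum and dome, all upright (side crop, 525 to 620), though in the arm's shadow. I'll take one clear look with the arm moved away.

```bash
python3 -m crank '{"travel":[[-0.5,-4,0.5],[-1,-8,1],[-1.5,-12,1.5],[-2,-16,2],[-2.5,-20,2.5]],"turn":[[0,0,0],[0,0,0],[0,0,0],[0,0,0],[0,0,0]],"gripper":[0,0,0,0,0]}'
python3 - <<'E'
from workcell import bot
import cv2,numpy as np
a=bot.grab_frame("top")["pixels"][90:190,190:320];b=bot.grab_frame("side")["pixels"][110:180,310:390]
a=cv2.resize(a,None,fx=3,fy=3,interpolation=2);b=cv2.resize(b,None,fx=5,fy=5,interpolation=2)
c=np.zeros((350,790,3),np.uint8);c[:300,:390]=a;c[:,390:]=b
cv2.imwrite("pics/a6.png",c[:,:,::-1])
E
```

```text
clock: 33.1
position: [0.5454, -0.4044, 0.2475]
tool_rot: [3.142, -0.0, 1.338]
force: [0.6, -0.4, 0.4]
grip_width: 0.0855
finger_force: 0.0
```

View pics/a6.png

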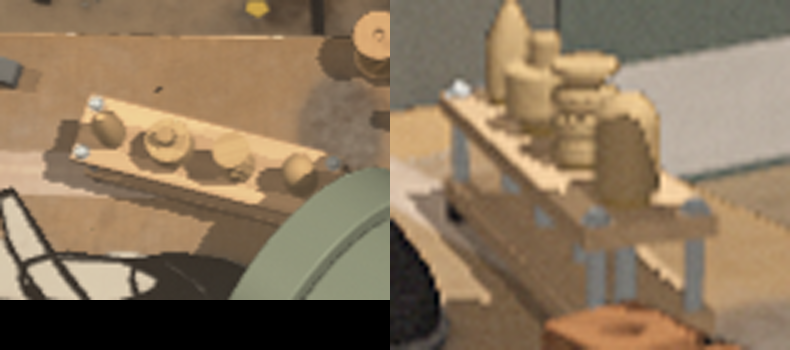

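The top crop shows cone (108,128), wheel (168,143), drum (234,155) and dome (300,172), all upright in the holes with collars on the upper plate. The gripper is clear.

```bash
python3 -c "
from workcell import bot
print(bot.job_done())"
```

```text
the job is handed in; nothing more can be done
None
```

All four mandrels (cone, wheel, drum, dome, left to right as in the blocks) look upright and home in the rack and are released; I handed the job in at about 33 s, and no verdict came back.

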